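# Load the paint-jar mixer and hold its run lever

### The arm

A 6-joint arm with a two-finger parallel gripper is mounted at the origin on the work surface. World frame = base frame: x ahead of the robot, y to its left, z up, the work surface at z = 0. Lengths are in m, angles in rad, forces in N, time in s.
With the tool pointing down it reaches from about 0.25 to 0.725 m from the base axis. Payload 4 kg.
Tool frame: the origin (TCP) lies at the very end of the fingers, on their centre line; the grasp point (between the pads) lies 19 mm behind it; z points along the fingers, y is the line along which they close (so a half turn about z gives the same grasp; the last joint's range is limited). The gripper opens to 85 mm and grips with 20 to 120 N. Pads are 22 mm wide; open, the fingers measure 114 mm over their backs; the gripper's body (76 mm by 85 mm) begins 54 mm behind the grasp point. The pads swing forward as they close: fully open they stand 13 mm farther back than shut.
Start: joints at [1.29, 0.241, 0.005, 1.335, 0, 1.571], TCP at [0.139, 0.48, 0.231] pointing down, gripper open.
Joint ranges: [-2.72, 2.72], [-1.05, 1.87], [-1.09, 1.28], [-1.99, 2.15], [-1.42, 1.44], [-3.14, 3.14]. Speed limits (rad/s): [2.79, 2.79, 3.14, 3.14, 3.14, 3.14].

### API

Orientations are given as a unit quaternion [x, y, z, w].
In Python, from workcell import telemetry, vision, workorder gives the robot as it stands.
- The arm moves only by the shell command python3 -m inch 'ROWS'. ROWS is JSON, a list of rows, each a list of 3 entries, a list of its own where there are three numbers: the turn, a rotation vector about the tool's x, y, z scaled (see below), then the shift along the tool's x, y, z scaled (see below), then the closure, from -1 (fully open) to 1 (shut). A call has 1 to 10 rows; each row shifts and turns the commanded pose from where the row before left it, along the tool's axes as they then stand; what a row does not reach is not made up. The controller multiplies each number of a shift by 0.3 m and each number of a turn by 360 degrees. A row lasts 1/12 s, in which the tool goes at most 41.7 mm and 7.16 degrees, less where a joint would pass 70% of its speed; a pose out of reach is approached as far as the arm can. A call with a number of a shift or a turn outside -1 to 1 is refused whole. A call with a gripper value outside its range is refused whole. The fingers move at their own pace and stop on an object; the grip force is fixed at half the most. Time passes only in rows, so rows that do not move let the fingers close. It gives the time, the measured TCP pose, the force, the opening and the grip force at its end, in the units of the state.
- telemetry.get_obs(): the state, without advancing time (a new reading comes with each control period).
- vision.camera(name): name is "scene" or "top"; returns a dict with "img" (400x640x3 uint8, red, green, blue), "fov_y" (degrees; the focal length in pixels is half the picture's height over the tangent of half this angle, whatever the lens; pixels are square), "cx", "cy" (the principal point, pixels), "pose" (4x4, takes a point from camera to world coordinates). Camera axes: x right, y up, looking along -z (the intrinsics and any distortion apply to the point x, -y, -z); pixel columns grow to the right and rows downward; lengths in m; the calibration is good to about 2 mm. A picture is of the moment at which its call begins. There is no depth.
- workorder.job_done(): hands the job in; it is judged then, once.
The state is a dict: "clock": time; "joint_pos": joint angles; "joint_vel": joint speeds; "tau": joint torques, N m; "eef_pos": TCP position; "tool_rot": TCP orientation; "ft_force": force on the tool from outside, world axes, zero at the start; "ft_torque": the same for the moment, N m; "grip_width": finger opening in m; "grasp_force": force on a finger pad.
Only numpy, scipy, OpenCV 4.12 (cv2) and the standard library are available. Lean on these libraries where they do the work, as an engineer would, in place of code of your own. Each camera call takes 0.05 s, during which the arm holds its last target. There are 200 camera calls.

### The job

Stand the blue and the yellow paint jar upright in the two empty bays of the mixer's tray, one on each side of the white jar (either way round), so that the three stand in a row, and let go of them. Then push the red pad of the spring-loaded run lever about half way down, into its green run band (all the way up or all the way down is off), and finish while still holding it there. Leave the white jar in its bay, and the brush cup, the glue bottle and the loose brush where they are.

Things in the scene. Friction and masses are not known exactly. Their poses are not given: they have to be found in the camera images.
- mixer: Bench mixer for paint jars, fixed to the table: grey housing 160 x 350 mm, flat top 55 mm above the table. Origin: centre of its underside, on the table; z up, y along its long side, front (-x) towards the robot. On the +y part of its top is an aluminium tray, 64 x 184 mm outside, with three square bays in a row along y; on the -y part is the run lever.
- band_plate (a point): Middle of the green field of the upright plate beside the pad (36 mm along the mixer's x, 5 mm thick, 41 mm to -y of the lever's centre plane, top edge 143 mm above the table). Its fields: red (off) on top, green (run), red (off) below. The lever is in the run band's middle when the pad's middle is about level with this point.
- bay_left (a point): Centre of the floor of the tray's +y bay (empty at the start). The floor is 66 mm above the table. The bay is 56 x 56 mm inside, its walls 4 mm thick and 10 mm high above the floor; bay centres lie 60 mm apart.
- bay_mid (a point): Centre of the floor of the middle bay (the white jar stands in it), same size.
- bay_right (a point): Centre of the floor of the tray's -y bay, the one next to the lever (empty at the start), same size.
- blue_jar: Blue plastic paint jar with a white screw cap: round, body 48 mm diameter from the foot to 44 mm up, cap 43 mm diameter, 62 mm tall in all, about 0.1 to 0.17 kg. Origin: centre of its underside; z up along the jar. Stands on the table at the start, to one side in front of the mixer.
- yellow_jar: Yellow plastic paint jar with a white screw cap: round, body 48 mm diameter from the foot to 44 mm up, cap 43 mm diameter, 62 mm tall in all, about 0.1 to 0.17 kg. Origin: centre of its underside; z up along the jar. Stands on the table at the start, on the other side.
- white_jar: White plastic paint jar with a grey screw cap: round, body 48 mm diameter from the foot to 44 mm up, cap 43 mm diameter, 62 mm tall in all, about 0.1 to 0.17 kg. Origin: centre of its underside; z up along the jar. Stands in the middle bay from the start.
- run_lever (a joint): Turn of the spring-loaded run lever, rad: 0 up (released, off), 0.5 down (off); green run band 0.17 to 0.33, middle 0.25. It runs from its hinge to the mixer's -x; at 0 it rises 0.35 rad above level, at 0.25 0.10 rad. The pad sinks 31 mm from 0 to 0.25, 63 mm to 0.5. The spring pushes up at the pad with about 4 N at 0, 7 N at 0.25, 10 N at 0.5.
- lever_hinge (a point): On the lever's hinge axis (which runs along the mixer's y), in the lever's centre plane, 90 mm above the table.
- lever: The run lever: a steel bar 16 mm wide and 10 mm thick with a red pad on its free end, 40 mm along the lever x 44 mm wide x 14 mm thick, centred 130 mm from the hinge. Origin: on the hinge axis; its x points along the bar from the pad to the hinge, z up out of the pad's top face, which lies 12 mm above the bar's centre line.
- pad_top (a point): Centre of the pad's top face, where to press down; about 146 mm above the table when released.
- brush_cup: White plastic cup, 70 mm across the rim and 90 mm high, with a blue brush standing in it up to 190 mm. Origin: centre of its underside. Leave alone.
- glue_bottle: White glue bottle with an orange cap, 52 mm diameter, 130 mm tall. Origin: centre of its underside. Leave alone.
- brush: Blue paint brush lying on the table between the robot and the mixer, 170 mm long along its x. Leave alone.
Not all that is in view belongs to the job. Leave any orange or pink look-alike of the yellow_jar alone.

How it is judged:
On the way:
1. all three jars stand in their bays, let go, with the lever still released ((distance between blue_jar and bay_left below 0.008 m or distance between blue_jar and bay_right below 0.008 m) and (distance between yellow_jar and bay_left below 0.008 m or distance between yellow_jar and bay_right below 0.008 m) and distance between white_jar and bay_mid below 0.008 m and angle between each of blue_jar, yellow_jar, white_jar's own z axis and vertical below 0.06 rad and linear speed of each of blue_jar, yellow_jar, white_jar below 0.02 m/s and contact force between each of the fingers, the arm and blue_jar below 0.2 N and contact force between each of the fingers, the arm and yellow_jar below 0.2 N and contact force between each of the fingers, the arm and white_jar below 0.2 N and value of joint run_lever below 0.06 rad), for 0.2 s.
At the end, for the whole second after the job is handed in: Blue and yellow jar upright (within 0.06 rad) in the outer bays, white jar in the middle bay, each within 8 mm of its bay floor's centre, at rest and untouched; the robot presses the lever with over 2 N and the lever stays between 0.17 and 0.33 rad ((distance between blue_jar and bay_left below 0.008 m or distance between blue_jar and bay_right below 0.008 m) and (distance between yellow_jar and bay_left below 0.008 m or distance between yellow_jar and bay_right below 0.008 m) and distance between white_jar and bay_mid below 0.008 m and angle between each of blue_jar, yellow_jar, white_jar's own z axis and vertical below 0.06 rad and linear speed of each of blue_jar, yellow_jar, white_jar below 0.02 m/s and contact force between each of the fingers, the arm and blue_jar below 0.2 N and contact force between each of the fingers, the arm and yellow_jar below 0.2 N and contact force between each of the fingers, the arm and white_jar below 0.2 N and value of joint run_lever between 0.17 and 0.33 rad and contact force between any of the fingers, the arm and lever above 2 N); the arm keeps its last pose, push and grip.
It fails at once if the white cup with the brush is moved more than 25 mm (distance of brush_cup from where it was at the start of the episode above 0.025 m).
It fails at once if the glue bottle is moved more than 25 mm (distance of glue_bottle from where it was at the start of the episode above 0.025 m).
It fails at once if the loose brush is moved more than 25 mm (distance of brush from where it was at the start of the episode above 0.025 m).
It also fails if it takes over 64 s, if anything falls off the work surface, if the arm or the gripper's body presses on something with over 40 N, if the wrist force passes 120 N, or if a joint passes its speed limit or range.

## Working session

There is one attempt and no reset: what is moved stays moved. The work goes in short steps, Python scripts to look and compute and a shell command to move; the robot and the scene stay as the last step left them, time stands still between calls to the robot, and variables do not carry over. Pictures are saved under pics/ and viewed, at most 10 in all, crops included, and the job is handed in when it is done.

```bash
ls; mkdir -p pics
python3 - <<'E'
from workcell import telemetry, vision
import cv2,numpy as np
print(telemetry.get_obs())
for n in("scene","top"):
    c=vision.camera(n);print(n,{k:v for k,v in c.items() if k!="img"})
    np.save(f"{n}0.npy",c["img"]);cv2.imwrite(f"pics/{n}0.png",c["img"][:,:,::-1])
E
```

```text
pics
{'clock': 0.0, 'joint_pos': array([ 1.29002014e+00,  2.41403752e-01,  3.69420669e-03,  1.33515919e+00,
       -1.52832352e-05,  1.57083725e+00]), 'joint_vel': array([ 7.62107472e-05,  9.47965101e-04, -2.33156468e-03, -1.11926195e-03,
       -2.11112486e-04,  2.55415940e-04]), 'tau': array([-8.57939085e-04, -3.72313321e+01,  2.52410191e+01,  1.69333408e-02,
       -4.62556602e-05, -5.89346278e-07]), 'eef_pos': array([0.1383805 , 0.47981322, 0.23040608]), 'tool_rot': array([ 1.39947575e-01,  9.90158372e-01, -1.02708179e-03, -1.37405900e-04]), 'ft_force': array([-0.7416786 , -0.37686648,  0.4508304 ]), 'ft_torque': array([-0.03093442,  0.01321238,  0.03034856]), 'grasp_force': 0.0, 'grip_width': 0.08558233566507183}
scene {'fov_y': 55.20451800742164, 'cx': 317.29279694559074, 'cy': 196.43190316616366, 'pose': array([[ 0.85790871, -0.42756427,  0.28492356,  0.78025922],
       [ 0.5137728 ,  0.70794817, -0.48461004, -0.46989736],
       [ 0.00549082,  0.56213715,  0.8270258 ,  0.88076051],
       [ 0.        ,  0.        ,  0.        ,  1.        ]])}
top {'fov_y': 48.296464846595384, 'cx': 319.17648452251825, 'cy': 201.16591041397282, 'pose': array([[ 0.02376786,  0.98781962, -0.1537774 ,  0.35153817],
       [-0.99967639,  0.02487902,  0.00530521,  0.01497183],
       [ 0.00906643,  0.15360154,  0.98809127,  1.30245055],
       [ 0.        ,  0.        ,  0.        ,  1.        ]])}
```

View pics/scene0.png

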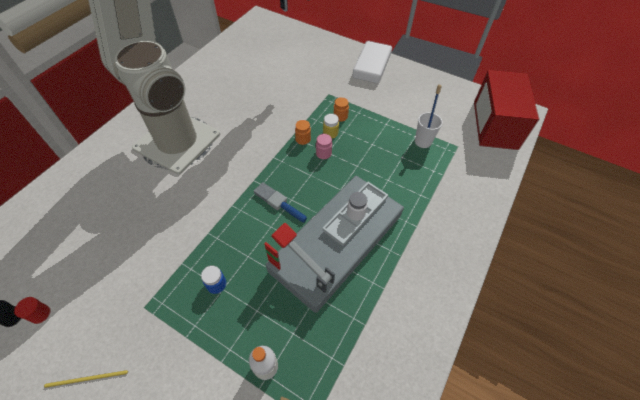

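View pics/top0.png

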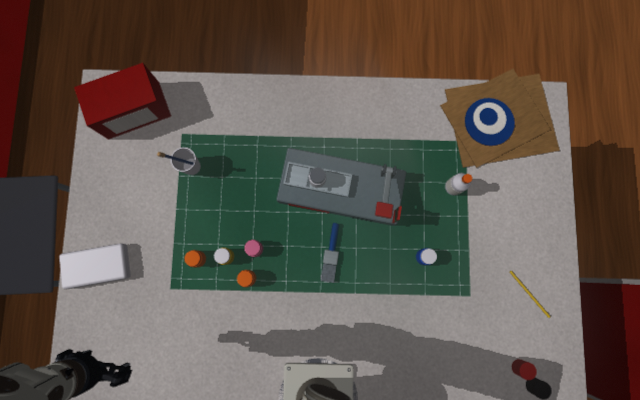

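The scene view shows yellow at (331,125) with a white cap. Its look-alikes are orange at (303,132) and (341,109), and pink at (324,146). In the top view the white-capped one at (222,256) fits, and blue is at (428,256). I'll confirm in an enlarged montage.

Run:
```python
import cv2,numpy as np
s=np.load("scene0.npy")[:,:,::-1];t=np.load("top0.npy")[:,:,::-1]
def cr(i,x,y,w,h,W,H):
    return cv2.resize(i[y:y+h,x:x+w],(W,H),interpolation=cv2.INTER_CUBIC)
# 5x crops
a=cr(s,285,90,80,60,400,300); b=cr(t,180,230,80,60,400,300)
c=cr(s,260,175,150,112,400,300); d=cr(t,272,140,140,105,400,300)
cv2.imwrite("pics/mont.png",np.vstack([np.hstack([a,b]),np.hstack([c,d])]))
```

```text
(no output)
```

View pics/mont.png

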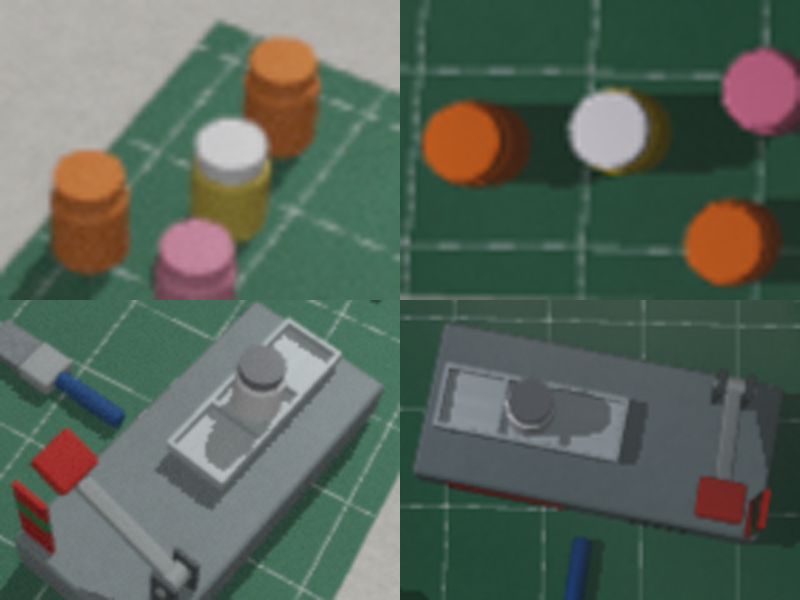

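```bash
cat > h.py <<'E'
import cv2,numpy as np
from scipy.optimize import least_squares
from workcell import vision
def cam(n,img=True):
    return vision.camera(n)
def proj(c,P):
    P=np.atleast_2d(P);T=c["pose"];p=(P-T[:3,3])@T[:3,:3];f=200/np.tan(np.radians(c["fov_y"]/2))
    return np.c_[c["cx"]+f*p[:,0]/-p[:,2],c["cy"]-f*p[:,1]/-p[:,2]]
def hullc(c,xyz,r=.0215,h=.018):   # centroid of the silhouette of a cap whose top centre is xyz
    a=np.linspace(0,2*np.pi,48);ring=np.c_[r*np.cos(a),r*np.sin(a),0*a]
    p=proj(c,np.r_[ring+xyz,ring+xyz-[0,0,h]]).astype(np.float32)
    m=cv2.moments(cv2.convexHull(p));return np.array([m["m10"],m["m01"]])/m["m00"]
def blob(img,seed,mask):
    n,l,s,ce=cv2.connectedComponentsWithStats(mask.astype(np.uint8))
    d=np.hypot(*(ce-seed).T);d[0]=1e9;d[s[:,4]<25]=1e9;k=d.argmin();return ce[k],s[k,4]
def whitecap(img):
    i=img.astype(int);return (i.min(2)>115)&(i.max(2)-i.min(2)<45)
def fitcap(cs,px):
    f=lambda v:np.concatenate([hullc(c,v)-p for c,p in zip(cs,px)])
    r=least_squares(f,[.4,0,.06],x_scale=.1);return r.x,r.fun
def tri(cs,px):
    r=least_squares(lambda v:np.concatenate([proj(c,v)[0]-p for c,p in zip(cs,px)]),[.4,0,.06]);return r.x,r.fun
E
python3 - <<'E'
from h import *
np.set_printoptions(precision=4,suppress=True)
cs=[vision.camera(n) for n in("scene","top")]
for nm,s in dict(yellow=[(331,120),(222,256)],blue=[(212,274),(428,256)]).items():
    b=[blob(c["img"],p,whitecap(c["img"])) for c,p in zip(cs,s)]
    print(nm,b,*fitcap(cs,[x[0] for x in b]))
S=lambda x,y:(260+x/2.6667,175+(y-300)/2.6667)
T=lambda x,y:(272+(x-400)/2.857,140+(y-300)/2.857)
print("white",*tri(cs,[S(262,365),T(528,403)]))
tr=[((290,320),(445,363)),((341,352),(433,428)),((222,485),(615,462)),((170,440),(632,398))]
for a,b in [((290,320),None)]: pass
for a in tr: print("tray?",*tri(cs,[S(*a[0]),T(*a[1])]))
for a in [((255,303),(414,473)),((383,385),(447,324))]:print("housing",*tri(cs,[S(*a[0]),T(*a[1])]))
for a,b in [((65,461),(721,501)),((35,517),(764,512)),((176,568),(737,380))]: print("pad,plate,hinge",*tri(cs,[S(*a),T(*b)]))
E
```

```text
yellow [(array([330.6821, 119.3841]), np.int32(151)), (array([221.1217, 255.4233]), np.int32(189))] [0.3865 0.2758 0.0652] [0.1087 0.0019 0.0484 0.064 ]
blue [(array([210.5733, 274.6567]), np.int32(300)), (array([428.4844, 256.0573]), np.int32(192))] [ 0.399  -0.2984  0.0665] [-0.1104  0.0149 -0.0897 -0.1035]
white [0.6056 0.0177 0.1209] [-0.6016  0.0924 -0.3748 -0.5809]
tray? [0.6206 0.0844 0.1268] [ 7.143  -1.1011  4.1137  6.8754]
tray? [0.6243 0.1302 0.009 ] [-9.1019  1.4032 -5.097  -8.5386]
tray? [ 0.5933 -0.0585 -0.0049] [-8.0549  1.23   -5.4848 -7.6731]
tray? [ 0.5909 -0.0917  0.1415] [ 6.0798 -0.9279  4.305   5.9722]
housing [0.5471 0.1295 0.0469] [-0.5562  0.0854 -0.318  -0.4946]
housing [0.7003 0.1019 0.0515] [-0.7068  0.1094 -0.3916 -0.7125]
pad,plate,hinge [ 0.5144 -0.162   0.1384] [-0.7915  0.1197 -0.6211 -0.7345]
pad,plate,hinge [ 0.5105 -0.2063  0.1075] [-1.2719  0.1918 -1.047  -1.1792]
pad,plate,hinge [ 0.6349 -0.1833  0.1078] [-0.1467  0.0223 -0.114  -0.1521]
```

Run:
```python
from h import *
np.set_printoptions(precision=4,suppress=True)
cs=[vision.camera(n) for n in("scene","top")]
S=lambda x,y:(260+x/2.6667,175+(y-300)/2.6667)
T=lambda x,y:(272+(x-400)/2.857,140+(y-300)/2.857)
tr=[((290,320),(433,428),-1,1),((341,352),(445,363),1,1),((222,485),(632,398),1,-1),((170,440),(615,462),-1,-1)]
for a in tr: print("tray",tri(cs,[S(*a[0]),T(*a[1])]))
px=[[S(*a[0]) for a in tr],[T(*a[1]) for a in tr]]
def pts(v,L):
    c,s=np.cos(v[2]),np.sin(v[2]);R=np.array([[c,-s,0],[s,c,0],[0,0,1]]);return np.asarray(L)@R.T+[v[0],v[1],0]
L=[(.032*a[2],.092*a[3],.076) for a in tr]
for w in([0,1],[0],[1]):
    r=least_squares(lambda v:np.concatenate([(proj(cs[i],pts(v,L))-px[i]).ravel() for i in w]),[.6,.02,-.17])
    print("tray fit (mid,yaw)",w,r.x,np.abs(r.fun).max())
# white cap at known height, from both views
for i,p in enumerate([S(262,365),T(528,403)]):
    print("white",least_squares(lambda v:proj(cs[i],[v[0],v[1],.128])[0]-p,[.6,0]).x)
H=[((-.08,.175,.055),T(414,473)),((.08,.175,.055),T(447,324)),((-.08,-.175,.055),T(750,540))]
r=least_squares(lambda v:(proj(cs[1],pts(v,[h[0] for h in H]))-[h[1] for h in H]).ravel(),[.6,.02,-.17]);print("mixer",r.x,np.abs(r.fun).max())
for nm,s in dict(yellow=[(331,120),(222,256)],blue=[(212,274),(428,256)]).items():
  for i in (0,1):
    im=cs[i]["img"];b=blob(im,s[i],whitecap(im))[0]
    print(nm,i,least_squares(lambda v:hullc(cs[i],np.array([v[0],v[1],.062]))-b,[.4,0]).x)
```

```text
tray (array([0.591 , 0.1119, 0.0685]), array([-1.3043,  0.2007, -0.7452, -1.2072]))
tray (array([0.6533, 0.1004, 0.0744]), array([-0.4161,  0.0643, -0.2346, -0.406 ]))
tray (array([ 0.6235, -0.0841,  0.0749]), array([-0.7118,  0.1088, -0.4938, -0.7089]))
tray (array([ 0.5601, -0.0679,  0.0726]), array([-0.9829,  0.1498, -0.6824, -0.9237]))
tray fit (mid,yaw) [0, 1] [ 0.6071  0.0141 -0.169 ] 1.693870551039538
tray fit (mid,yaw) [0] [ 0.6094  0.0144 -0.1726] 0.8621500086460401
tray fit (mid,yaw) [1] [ 0.604   0.0134 -0.1663] 1.0060817304126886
white [0.6083 0.0141]
white [0.6025 0.0167]
mixer [ 0.5922 -0.0542 -0.1752] 2.6926697515659725
yellow 0 [0.3845 0.2788]
yellow 1 [0.3868 0.2766]
blue 0 [ 0.3969 -0.2974]
blue 1 [ 0.3989 -0.2998]
```

```bash
cat >> h.py <<'E'
def togo(*targets,yaw=-.17,div=.125):
    from workcell import telemetry
    from scipy.spatial.transform import Rotation as R
    o=telemetry.get_obs();p=o["eef_pos"];q=R.from_quat(o["tool_rot"])
    G=R.from_matrix(np.c_[[-np.sin(yaw),np.cos(yaw),0],[np.cos(yaw),np.sin(yaw),0],[0,0,-1]])
    print("t",o["clock"],"p",p.round(4),"F",o["ft_force"].round(1),"w",round(o["grip_width"],4),o["grasp_force"],"turn",((q.inv()*G).as_rotvec()/2/np.pi).round(4))
    for t in targets:
        d=G.inv().apply(np.array(t)-p)/.3;print(t,"shift",d.round(3),"rows>=",np.ceil(np.linalg.norm(d)/div));p=np.array(t)
E
python3 -m inch '[[[0,0,0.0194],[0,0,0],-1],[[0,0,0.0194],[0,0,0],-1],[[0,0,0.0194],[0,0,0],-1],[[0,0,0.0194],[0,0,0],-1],[[0,0,0.0194],[0,0,0],-1],[[0,0,0.0194],[0,0,0],-1],[[0,0,0.0194],[0,0,0],-1],[[0,0,0.0194],[0,0,0],-1],[[0,0,0.0194],[0,0,0],-1],[[0,0,0.0194],[0,0,0],-1]]'
python3 -m inch '[[[0,0,0.0194],[0,0,0],-1],[[0,0,0.0194],[0,0,0],-1],[[0,0,0],[0,0,0],-1]]'
python3 -c "
from h import *
togo((.386,.277,.15),(.386,.277,.011),(.386,.277,.15),(.6165,.0735,.15))"
```

```text
clock: 1.13
eef_pos: [0.1385, 0.4803, 0.2312]
tool_rot: [0.684, 0.73, -0.0, 0.0]
ft_force: [0.2, -0.2, -0.3]
grip_width: 0.0854
grasp_force: 0.0
clock: 1.38
eef_pos: [0.1385, 0.4804, 0.2312]
tool_rot: [0.766, 0.643, -0.0, 0.0]
ft_force: [0.1, 0.0, -0.0]
grip_width: 0.0853
grasp_force: 0.0
t 1.3833 p [0.1385 0.4804 0.2312] F [ 0.1  0.  -0. ] w 0.0853 0.0 turn [-0.      0.     -0.0007]
(0.386, 0.277, 0.15) shift [-0.529  0.928  0.271] rows>= 9.0
(0.386, 0.277, 0.011) shift [0.    0.    0.463] rows>= 4.0
(0.386, 0.277, 0.15) shift [ 0.     0.    -0.463] rows>= 4.0
(0.6165, 0.0735, 0.15) shift [-0.539  0.872  0.   ] rows>= 9.0
```

```bash
python3 -m inch '[[[0,0,0],[-0.0529,0.0928,0.0271],-1],[[0,0,0],[-0.0529,0.0928,0.0271],-1],[[0,0,0],[-0.0529,0.0928,0.0271],-1],[[0,0,0],[-0.0529,0.0928,0.0271],-1],[[0,0,0],[-0.0529,0.0928,0.0271],-1],[[0,0,0],[-0.0529,0.0928,0.0271],-1],[[0,0,0],[-0.0529,0.0928,0.0271],-1],[[0,0,0],[-0.0529,0.0928,0.0271],-1],[[0,0,0],[-0.0529,0.0928,0.0271],-1],[[0,0,0],[-0.0529,0.0928,0.0271],-1]]'
python3 -m inch '[[[0,0,0],[0,0,0],-1],[[0,0,0],[0,0,0],-1],[[0,0,0],[0,0,0],-1]]'
python3 -c "
from h import *
togo((.386,.277,.15),(.386,.277,.011))
c=vision.camera('scene')
cv2.imwrite('pics/s1.png',cv2.resize(c['img'][60:210,240:440,::-1],(800,600),interpolation=cv2.INTER_CUBIC))"
```

```text
clock: 2.22
eef_pos: [0.3866, 0.2751, 0.1498]
tool_rot: [0.764, 0.645, 0.0, -0.0]
ft_force: [-0.2, 0.4, 0.4]
grip_width: 0.0856
grasp_force: 0.0
clock: 2.47
eef_pos: [0.3853, 0.2763, 0.15]
tool_rot: [0.765, 0.644, -0.0, -0.0]
ft_force: [-0.8, -0.5, -0.1]
grip_width: 0.0854
grasp_force: 0.0
t 2.4667 p [0.3853 0.2763 0.15  ] F [-0.8 -0.5 -0.1] w 0.0854 0.0 turn [-0.0001 -0.     -0.0003]
(0.386, 0.277, 0.15) shift [0.003 0.002 0.   ] rows>= 1.0
(0.386, 0.277, 0.011) shift [0.    0.    0.463] rows>= 4.0
```

View pics/s1.png

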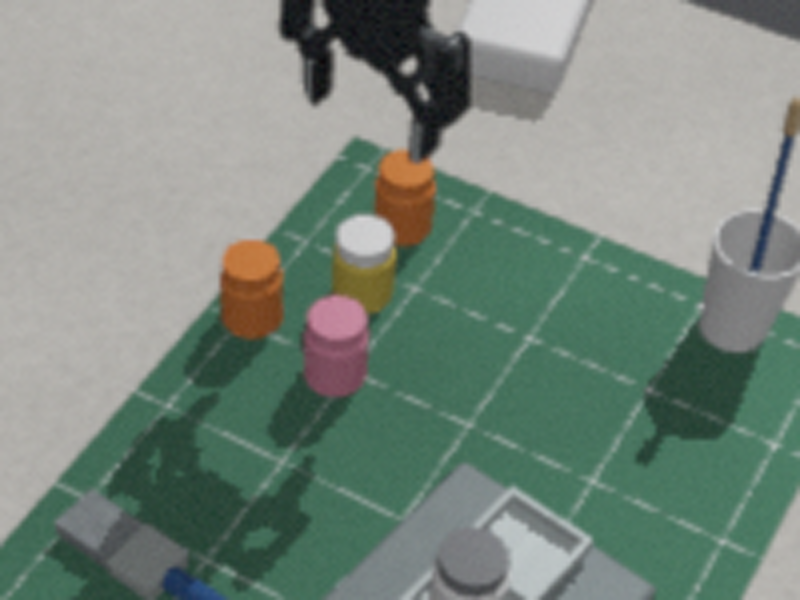

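The open fingers at (315,95) and (420,145) straddle the white-capped yellow jar at (365,240), clear of its neighbours. I'm descending to grip it.

```bash
python3 -m inch '[[[0,0,0],[0.003,0.002,0.06],-1],[[0,0,0],[0,0,0.08],-1],[[0,0,0],[0,0,0.08],-1],[[0,0,0],[0,0,0.08],-1],[[0,0,0],[0,0,0.08],-1],[[0,0,0],[0,0,0.06],-1],[[0,0,0],[0,0,0.023],-1],[[0,0,0],[0,0,0],-1],[[0,0,0],[0,0,0],1],[[0,0,0],[0,0,0],1]]'
python3 -m inch '[[[0,0,0],[0,0,0],1],[[0,0,0],[0,0,0],1],[[0,0,0],[0,0,0],1],[[0,0,0],[0,0,0],1],[[0,0,0],[0,0,0],1],[[0,0,0],[0,0,0],1]]'
python3 -m inch '[[[0,0,0],[0,0,-0.05],1],[[0,0,0],[0,0,-0.08],1],[[0,0,0],[0,0,-0.08],1],[[0,0,0],[0,0,-0.08],1],[[0,0,0],[0,0,-0.08],1],[[0,0,0],[0,0,-0.08],1],[[0,0,0],[0,0,-0.02],1],[[0,0,0],[0,0,0],1]]'
python3 -c "
from h import *
togo((.6167,.0737,.15),(.6167,.0737,.082))
c=vision.camera('top')
np.save('t2.npy',c['img'])"
```

```text
clock: 3.35
eef_pos: [0.387, 0.2782, 0.0125]
tool_rot: [0.765, 0.644, 0.001, 0.0]
ft_force: [0.2, -0.4, -0.2]
grip_width: 0.0637
grasp_force: 0.0
clock: 3.85
eef_pos: [0.3875, 0.2781, 0.0129]
tool_rot: [0.765, 0.644, 0.002, -0.0]
ft_force: [-1.2, 1.1, 5.7]
grip_width: 0.0463
grasp_force: 62.1
clock: 4.52
eef_pos: [0.3877, 0.2779, 0.1544]
tool_rot: [0.766, 0.643, 0.003, 0.0]
ft_force: [0.0, -0.6, -1.5]
grip_width: 0.0462
grasp_force: 61.9
t 4.5167 p [0.3877 0.2779 0.1544] F [ 0.  -0.6 -1.5] w 0.0462 61.85793034150265 turn [ 0.0006 -0.0006 -0.0005]
(0.6167, 0.0737, 0.15) shift [-0.542  0.867  0.015] rows>= 9.0
(0.6167, 0.0737, 0.082) shift [0.    0.    0.227] rows>= 2.0
```

```bash
python3 -m inch '[[[0,0,0],[-0.0542,0.0867,0.0],1],[[0,0,0],[-0.0542,0.0867,0.0],1],[[0,0,0],[-0.0542,0.0867,0.0],1],[[0,0,0],[-0.0542,0.0867,0.0],1],[[0,0,0],[-0.0542,0.0867,0.0],1],[[0,0,0],[-0.0542,0.0867,0.0],1],[[0,0,0],[-0.0542,0.0867,0.0],1],[[0,0,0],[-0.0542,0.0867,0.0],1],[[0,0,0],[-0.0542,0.0867,0.0],1],[[0,0,0],[-0.0542,0.0867,0.0],1]]'
python3 -m inch '[[[0,0,0],[0,0,0],1],[[0,0,0],[0,0,0],1],[[0,0,0],[0,0,0],1],[[0,0,0],[0,0,0],1]]'
python3 - <<'E'
from h import *
np.set_printoptions(precision=4,suppress=True)
togo((.6167,.0737,.095),(.6167,.0737,.080))
cs=[vision.camera(n) for n in("scene","top")]
a=[cv2.resize(c["img"][y:y+90,x:x+120,::-1],(400,300),interpolation=cv2.INTER_CUBIC) for c,x,y in((cs[0],300,140),(cs[1],260,130))]
cv2.imwrite("pics/s3.png",np.hstack(a))
for c in cs: print(proj(c,[[.6167,.0737,.076],[.6167,.0737,.138],[.6065,.0145,.128]]))
E
```

```text
clock: 5.4
eef_pos: [0.6141, 0.0707, 0.1491]
tool_rot: [0.766, 0.643, -0.002, -0.001]
ft_force: [-0.0, 0.3, -1.6]
grip_width: 0.0465
grasp_force: 61.9
clock: 5.73
eef_pos: [0.6131, 0.0727, 0.1507]
tool_rot: [0.765, 0.644, -0.001, -0.001]
ft_force: [-0.1, 0.1, -1.3]
grip_width: 0.0465
grasp_force: 62.1
t 5.7333 p [0.6131 0.0727 0.1507] F [-0.1  0.1 -1.3] w 0.0465 62.13927547680214 turn [-0.0005  0.0001 -0.0003]
(0.6167, 0.0737, 0.095) shift [0.005 0.011 0.186] rows>= 2.0
(0.6167, 0.0737, 0.08) shift [0.   0.   0.05] rows>= 1.0
[[370.0488 195.4967]
 [373.1162 181.0212]
 [357.6493 198.9348]]
[[296.5471 174.4464]
 [295.5937 169.5052]
 [317.6458 174.5984]]
```

View pics/s3.png

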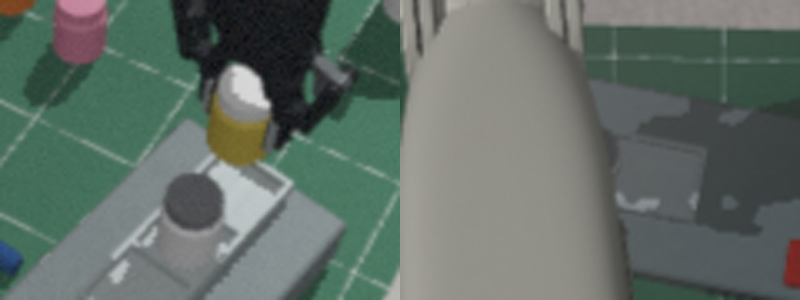

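The yellow jar at crop (240,115) hangs upright over the +y bay at (250,190), so I'm lowering it.

```bash
python3 -m inch '[[[0,0,0],[0.005,0.011,0.04],1],[[0,0,0],[0,0,0.06],1],[[0,0,0],[0,0,0.05],1],[[0,0,0],[0,0,0.03],1],[[0,0,0],[0,0,0.015],1],[[0,0,0],[0,0,0.015],1],[[0,0,0],[0,0,0.015],1],[[0,0,0],[0,0,0],1],[[0,0,0],[0,0,0],1],[[0,0,0],[0,0,0],1]]'
python3 -c "
from h import *
togo((.6167,.0737,.0795))"
```

```text
clock: 6.67
eef_pos: [0.6186, 0.0731, 0.0854]
tool_rot: [0.765, 0.643, 0.001, 0.0]
ft_force: [0.8, -0.7, -1.4]
grip_width: 0.0463
grasp_force: 62.1
t 6.6667 p [0.6186 0.0731 0.0854] F [ 0.8 -0.7 -1.4] w 0.0463 62.14278306404594 turn [ 0.0002 -0.0001 -0.0005]
(0.6167, 0.0737, 0.0795) shift [ 0.001 -0.007  0.02 ] rows>= 1.0
```

```bash
python3 -m inch '[[[0,0,0],[0,-0.004,0.01],1],[[0,0,0],[0,0,0.008],1],[[0,0,0],[0,0,0],1],[[0,0,0],[0,0,0],1]]'
python3 -c "
from h import *
togo((.6167,.0737,.0795))"
```

```text
clock: 7.0
eef_pos: [0.6168, 0.0732, 0.0792]
tool_rot: [0.765, 0.643, -0.0, -0.0]
ft_force: [0.5, 0.0, 0.1]
grip_width: 0.0463
grasp_force: 62.1
t 7.0 p [0.6168 0.0732 0.0792] F [0.5 0.  0.1] w 0.0463 62.10177464818116 turn [-0.      0.     -0.0004]
(0.6167, 0.0737, 0.0795) shift [ 0.001 -0.001 -0.001] rows>= 1.0
```

```bash
python3 -m inch '[[[0,0,0],[0,0,0],-0.4],[[0,0,0],[0,0,0],-1],[[0,0,0],[0,0,0],-1],[[0,0,0],[0,0,0],-1],[[0,0,0],[0,0,0],-1],[[0,0,0],[0,0,0],-1],[[0,0,0],[0,0,-0.1],-1],[[0,0,0],[0,0,-0.12],-1],[[0,0,0],[0,0,-0.12],-1],[[0,0,0],[0,0,-0.06],-1]]'
python3 -c "
from h import *
togo((.3985,-.299,.2),(.3985,-.299,.011))"
```

```text
clock: 7.83
eef_pos: [0.6186, 0.0735, 0.2043]
tool_rot: [0.765, 0.643, 0.003, 0.002]
ft_force: [-0.0, -0.1, 1.5]
grip_width: 0.0854
grasp_force: 0.0
t 7.8333 p [0.6186 0.0735 0.2043] F [-0.  -0.1  1.5] w 0.0854 0.0 turn [ 0.001  -0.0003 -0.0004]
(0.3985, -0.299, 0.2) shift [-1.348 -0.513  0.014] rows>= 12.0
(0.3985, -0.299, 0.011) shift [0.   0.   0.63] rows>= 6.0
```

```bash
python3 -m inch '[[[0,0,0],[-0.1,-0.038,0],-1],[[0,0,0],[-0.1,-0.038,0],-1],[[0,0,0],[-0.1,-0.038,0],-1],[[0,0,0],[-0.1,-0.038,0],-1],[[0,0,0],[-0.1,-0.038,0],-1],[[0,0,0],[-0.1,-0.038,0],-1],[[0,0,0],[-0.1,-0.038,0],-1],[[0,0,0],[-0.1,-0.038,0],-1],[[0,0,0],[-0.1,-0.038,0],-1],[[0,0,0],[-0.1,-0.038,0],-1]]'
python3 -m inch '[[[0,0,0],[-0.1,-0.038,0],-1],[[0,0,0],[-0.1,-0.038,0],-1],[[0,0,0],[-0.1,-0.038,0],-1],[[0,0,0],[-0.048,-0.019,0],-1],[[0,0,0],[0,0,0],-1],[[0,0,0],[0,0,0],-1],[[0,0,0],[0,0,0],-1],[[0,0,0],[0,0,0],-1]]'
python3 - <<'E'
from h import *
np.set_printoptions(precision=4,suppress=True)
togo((.3985,-.299,.08),(.3985,-.299,.011))
cs=[vision.camera(n) for n in("scene","top")]
a=[cv2.resize(c["img"][y:y+75,x:x+100,::-1],(400,300),interpolation=cv2.INTER_CUBIC) for c,x,y in((cs[0],300,140),(cs[1],272,140),(cs[0],170,230))]
cv2.imwrite("pics/s4.png",np.hstack(a[:2]) )
cv2.imwrite("pics/s4.png",np.vstack([np.hstack(a[:2]),np.hstack([a[2],a[2]*0])]))
for c in cs: print(proj(c,[[.6167,.0737,.128],[.6065,.0145,.128]]))
E
```

```text
clock: 8.67
eef_pos: [0.4521, -0.2039, 0.1995]
tool_rot: [0.765, 0.644, 0.0, 0.0]
ft_force: [0.3, -0.3, 0.5]
grip_width: 0.085
grasp_force: 0.0
clock: 9.33
eef_pos: [0.3963, -0.2978, 0.1992]
tool_rot: [0.765, 0.644, 0.0, -0.0]
ft_force: [0.2, -0.6, 0.3]
grip_width: 0.0853
grasp_force: 0.0
t 9.3333 p [ 0.3963 -0.2978  0.1992] F [ 0.2 -0.6  0.3] w 0.0853 0.0 turn [ 0.     -0.     -0.0002]
(0.3985, -0.299, 0.08) shift [-0.003  0.008  0.397] rows>= 4.0
(0.3985, -0.299, 0.011) shift [0.   0.   0.23] rows>= 2.0
[[372.5987 183.4636]
 [357.6493 198.9348]]
[[295.7541 170.3363]
 [317.6458 174.5984]]
```

View pics/s4.png

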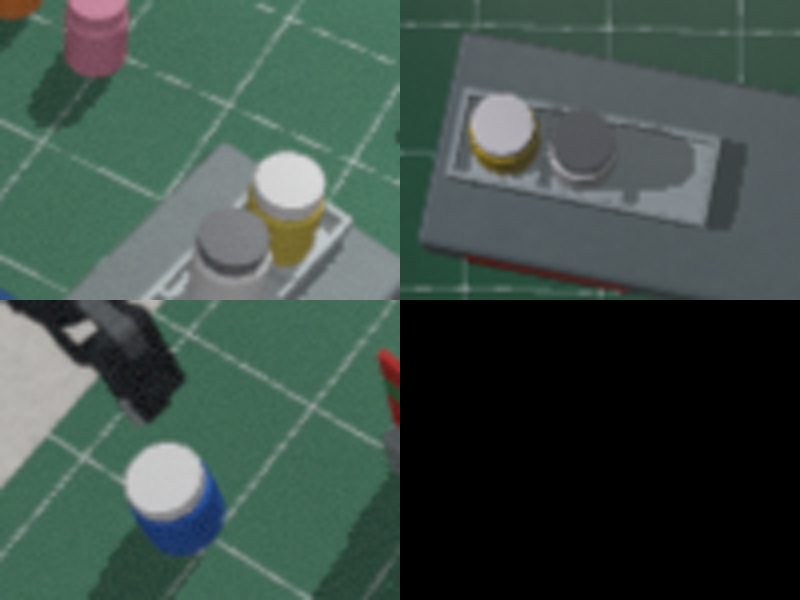

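Yellow stands upright in the +y bay (scene crop 289,177; top crop 503,125), next to the white jar. The blue jar is at crop (167,478) beneath the fingers, so I'm descending on it.

```bash
python3 -m inch '[[[0,0,0],[-0.003,0.006,0.06],-1],[[0,0,0],[0,0,0.1],-1],[[0,0,0],[0,0,0.1],-1],[[0,0,0],[0,0,0.1],-1],[[0,0,0],[0,0,0.09],-1],[[0,0,0],[0,0,0.08],-1],[[0,0,0],[0,0,0.06],-1],[[0,0,0],[0,0,0.035],-1],[[0,0,0],[0,0,0],-1],[[0,0,0],[0,0,0],-1]]'
python3 -m inch '[[[0,0,0],[0,0,0],1],[[0,0,0],[0,0,0],1],[[0,0,0],[0,0,0],1],[[0,0,0],[0,0,0],1],[[0,0,0],[0,0,0],1],[[0,0,0],[0,0,0],1],[[0,0,0],[0,0,0],1]]'
python3 -m inch '[[[0,0,0],[0,0,-0.05],1],[[0,0,0],[0,0,-0.1],1],[[0,0,0],[0,0,-0.1],1],[[0,0,0],[0,0,-0.1],1],[[0,0,0],[0,0,-0.1],1],[[0,0,0],[0,0,-0.1],1],[[0,0,0],[0,0,-0.07],1],[[0,0,0],[0,0,0],1],[[0,0,0],[0,0,0],1],[[0,0,0],[0,0,0],1]]'
python3 -c "
from h import *
togo((.5964,-.0447,.2),(.5964,-.0447,.0795))"
```

```text
clock: 10.27
eef_pos: [0.3975, -0.299, 0.0113]
tool_rot: [0.765, 0.644, -0.0, -0.001]
ft_force: [0.1, -0.2, 0.4]
grip_width: 0.0854
grasp_force: 0.0
clock: 10.85
eef_pos: [0.3984, -0.3006, 0.0131]
tool_rot: [0.765, 0.643, 0.0, 0.001]
ft_force: [0.5, 0.8, 5.9]
grip_width: 0.0459
grasp_force: 62.3
clock: 11.68
eef_pos: [0.3966, -0.2993, 0.1965]
tool_rot: [0.765, 0.643, -0.0, -0.001]
ft_force: [-0.5, 0.2, -2.1]
grip_width: 0.0461
grasp_force: 62.1
t 11.6833 p [ 0.3966 -0.2993  0.1965] F [-0.5  0.2 -2.1] w 0.0461 62.104058634722605 turn [-0.0003 -0.0002 -0.0005]
(0.5964, -0.0447, 0.2) shift [ 0.949  0.513 -0.012] rows>= 9.0
(0.5964, -0.0447, 0.0795) shift [0.    0.    0.402] rows>= 4.0
```

```bash
python3 -m inch '[[[0,0,0],[0.0949,0.0513,0],1],[[0,0,0],[0.0949,0.0513,0],1],[[0,0,0],[0.0949,0.0513,0],1],[[0,0,0],[0.0949,0.0513,0],1],[[0,0,0],[0.0949,0.0513,0],1],[[0,0,0],[0.0949,0.0513,0],1],[[0,0,0],[0.0949,0.0513,0],1],[[0,0,0],[0.0949,0.0513,0],1],[[0,0,0],[0.0949,0.0513,0],1],[[0,0,0],[0.0949,0.0513,0],1]]'
python3 -m inch '[[[0,0,0],[0,0,0.05],1],[[0,0,0],[0,0,0.08],1],[[0,0,0],[0,0,0.08],1],[[0,0,0],[0,0,0.06],1],[[0,0,0],[0,0,0],1],[[0,0,0],[0,0,0],1],[[0,0,0],[0,0,0],1],[[0,0,0],[0,0,0],1]]'
python3 -c "
from h import *
togo((.5964,-.0447,.086),(.5964,-.0447,.0793))"
```

```text
clock: 12.52
eef_pos: [0.5973, -0.0444, 0.1948]
tool_rot: [0.765, 0.644, -0.002, -0.002]
ft_force: [0.1, -0.9, -1.8]
grip_width: 0.0463
grasp_force: 62.0
clock: 13.18
eef_pos: [0.5989, -0.0461, 0.1179]
tool_rot: [0.766, 0.643, 0.001, 0.001]
ft_force: [0.3, 0.3, -1.2]
grip_width: 0.0464
grasp_force: 62.1
t 13.1833 p [ 0.5989 -0.0461  0.1179] F [ 0.3  0.3 -1.2] w 0.0464 62.12231078898185 turn [ 0.0004 -0.     -0.0005]
(0.5964, -0.0447, 0.086) shift [ 0.003 -0.009  0.106] rows>= 1.0
(0.5964, -0.0447, 0.0793) shift [0.    0.    0.022] rows>= 1.0
```

```bash
python3 -m inch '[[[0,0,0],[0.003,-0.006,0.02],1],[[0,0,0],[0,0,0.03],1],[[0,0,0],[0,0,0.03],1],[[0,0,0],[0,0,0.02],1],[[0,0,0],[0,0,0.006],1],[[0,0,0],[0,0,0],1],[[0,0,0],[0,0,0],1],[[0,0,0],[0,0,0],1]]'
python3 -c "
from h import *
togo((.5964,-.0447,.0793))"
```

```text
clock: 13.85
eef_pos: [0.5967, -0.0447, 0.0852]
tool_rot: [0.765, 0.643, 0.0, 0.0]
ft_force: [-0.5, -0.1, -1.9]
grip_width: 0.046
grasp_force: 62.1
t 13.85 p [ 0.5967 -0.0447  0.0852] F [-0.5 -0.1 -1.9] w 0.046 62.14288675779244 turn [ 0.0001 -0.     -0.0004]
(0.5964, -0.0447, 0.0793) shift [-0.    -0.001  0.02 ] rows>= 1.0
```

```bash
python3 -m inch '[[[0,0,0],[0,0,0.01],1],[[0,0,0],[0,0,0.01],1],[[0,0,0],[0,0,0],1],[[0,0,0],[0,0,0],1]]'
python3 -m inch '[[[0,0,0],[0,0,0],-0.4],[[0,0,0],[0,0,0],-1],[[0,0,0],[0,0,0],-1],[[0,0,0],[0,0,0],-1],[[0,0,0],[0,0,0],-1],[[0,0,0],[0,0,0],-1],[[0,0,0],[0,0,-0.1],-1],[[0,0,0],[0,0,-0.12],-1],[[0,0,0],[0,0,-0.12],-1],[[0,0,0],[0,0,-0.12],-1]]'
python3 -c "
from h import *
togo((.5,-.165,.24),(.5,-.165,.17))"
```

```text
clock: 14.18
eef_pos: [0.5968, -0.0447, 0.0792]
tool_rot: [0.765, 0.643, 0.0, 0.0]
ft_force: [0.9, 0.3, 0.8]
grip_width: 0.0463
grasp_force: 62.3
clock: 15.02
eef_pos: [0.5958, -0.0446, 0.2182]
tool_rot: [0.765, 0.643, -0.0, -0.0]
ft_force: [1.6, -0.6, 0.3]
grip_width: 0.0855
grasp_force: 0.0
t 15.0167 p [ 0.5958 -0.0446  0.2182] F [ 1.6 -0.6  0.3] w 0.0855 0.0 turn [-0.0001  0.     -0.0004]
(0.5, -0.165, 0.24) shift [-0.449 -0.247 -0.073] rows>= 5.0
(0.5, -0.165, 0.17) shift [0.    0.    0.233] rows>= 2.0
```

```bash
python3 -m inch '[[[0,0,0],[-0.072,-0.0355,-0.01],1],[[0,0,0],[-0.072,-0.0355,0],1],[[0,0,0],[-0.072,-0.0355,0],1],[[0,0,0],[-0.072,-0.0355,0],1],[[0,0,0],[-0.072,-0.0355,0],1],[[0,0,0],[-0.072,-0.0355,0],1],[[0,0,0],[0,0,0],1],[[0,0,0],[0,0,0],1],[[0,0,0],[0,0,0],1],[[0,0,0],[0,0,0],1]]'
python3 - <<'E'
from h import *
np.set_printoptions(precision=4,suppress=True)
togo((.511,-.161,.15),(.511,-.161,.116))
cs=[vision.camera(n) for n in("scene","top")]
a=[cv2.resize(c["img"][y:y+h,x:x+w,::-1],(400,300),interpolation=cv2.INTER_CUBIC) for c,x,y,w,h in((cs[0],300,160,100,75),(cs[1],272,140,140,105),(cs[0],250,190,120,90),(cs[0],190,140,200,150))]
cv2.imwrite("pics/s5.png",np.vstack([np.hstack(a[:2]),np.hstack(a[2:])]))
for c in cs: print(proj(c,[[.6167,.0737,.128],[.6065,.0145,.128],[.5964,-.0447,.128],[.511,-.161,.146],[.511,-.161,.23]]))
E
```

```text
clock: 15.85
eef_pos: [0.5117, -0.1607, 0.2199]
tool_rot: [0.765, 0.644, 0.0, 0.0]
ft_force: [0.4, 0.4, -0.4]
grip_width: -0.0001
grasp_force: 0.0
t 15.85 p [ 0.5117 -0.1607  0.2199] F [ 0.4  0.4 -0.4] w -0.0001 0.0 turn [ 0.0001 -0.     -0.0003]
(0.511, -0.161, 0.15) shift [-0.001 -0.002  0.233] rows>= 2.0
(0.511, -0.161, 0.116) shift [0.    0.    0.113] rows>= 1.0
[[372.5987 183.4636]
 [357.6493 198.9348]
 [341.863  215.3306]
 [282.2855 232.7674]
 [279.3356 212.4451]]
[[295.7541 170.3363]
 [317.6458 174.5984]
 [339.5839 178.8329]
 [383.7998 210.5188]
 [389.0558 205.9299]]
```

View pics/s5.png

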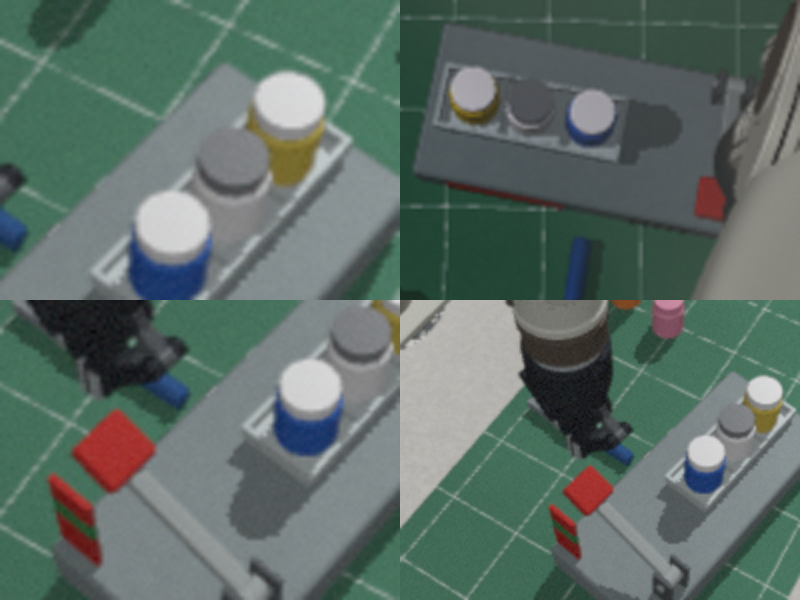

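All three jars stand upright in a row (blue 172,225; white 232,165; yellow 287,105 in the first crop). The red pad at crop (115,450) is up and lies below the fingertips. Now I'm pressing.

```bash
python3 -m inch '[[[0,0,0],[0,0,0.08],1],[[0,0,0],[0,0,0.08],1],[[0,0,0],[0,0,0.04],1],[[0,0,0],[0,0,0.03],1],[[0,0,0],[0,0,0.03],1],[[0,0,0],[0,0,0.03],1],[[0,0,0],[0,0,0.03],1],[[0,0,0],[0,0,0.02],1],[[0,0,0],[0,0,0],1],[[0,0,0],[0,0,0],1]]'
python3 - <<'E'
from h import *
togo((.511,-.161,.116))
cs=[vision.camera("scene")]
a=[cv2.resize(c["img"][y:y+h,x:x+w,::-1],(400,300),interpolation=cv2.INTER_CUBIC) for c,x,y,w,h in((cs[0],250,190,120,90),(cs[0],300,160,100,75))]
cv2.imwrite("pics/s6.png",np.hstack(a))
E
```

```text
clock: 16.78
eef_pos: [0.5115, -0.1612, 0.119]
tool_rot: [0.765, 0.644, 0.0, 0.0]
ft_force: [-2.6, 0.4, 6.5]
grip_width: -0.0001
grasp_force: 3.5
t 16.7833 p [ 0.5115 -0.1612  0.119 ] F [-2.6  0.4  6.5] w -0.0001 3.4893233003094792 turn [ 0.0002  0.     -0.0003]
(0.511, -0.161, 0.116) shift [ 0.    -0.002  0.01 ] rows>= 1.0
```

View pics/s6.png

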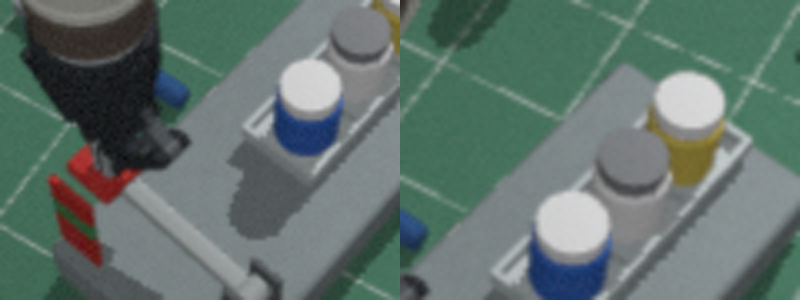

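The fingers press the pad, which is now nearly level with the green field at crop (75,220), at 6.5 N. The jars haven't moved. I'll press another 3 mm and settle.

```bash
python3 -m inch '[[[0,0,0],[0,0,0.01],1],[[0,0,0],[0,0,0],1],[[0,0,0],[0,0,0],1],[[0,0,0],[0,0,0],1],[[0,0,0],[0,0,0],1],[[0,0,0],[0,0,0],1],[[0,0,0],[0,0,0],1],[[0,0,0],[0,0,0],1]]' && python3 -c "
from workcell import workorder
print(workorder.job_done())"
```

```text
clock: 17.5
eef_pos: [0.5119, -0.1613, 0.1167]
tool_rot: [0.765, 0.644, 0.001, 0.001]
ft_force: [-3.2, 0.6, 7.8]
grip_width: 0.0001
grasp_force: 3.6
the job is handed in; nothing more can be done
None
```

I've handed the job in at 17.5 s: the blue and yellow jars stand either side of the white one, and the arm is holding the run lever at about mid green band with about 8 N (position judged from tool height and the picture); no verdict came back.

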